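# Clamp the largest bearing in the demonstration fixture

## Robot

A 6-joint arm with a two-finger parallel gripper is mounted at the origin on the work surface. World frame = base frame: x ahead of the robot, y to its left, z up, the work surface at z = 0. Lengths are in m, angles in rad, forces in N, time in s.
With the tool pointing down it reaches from about 0.35 to 0.725 m from the base axis. Payload 6 kg.
Tool frame: the origin (TCP) lies between the finger pads; the fingertips stand 11 mm ahead of it and the grasp point (between the pads) lies 8 mm behind it; z points along the fingers, y is the line along which they close (so a half turn about z gives the same grasp; the last joint's range is limited). The gripper opens to 85 mm and grips with 20 to 120 N. Pads are 22 mm wide; open, the fingers measure 114 mm over their backs; the gripper's body (76 mm by 85 mm) begins 54 mm behind the grasp point. The pads swing forward as they close: fully open they stand 13 mm farther back than shut.
Start: joints at [-0.833, 0.04, 0.085, 0, -1.615, -0.334], TCP at [0.236, -0.552, 0.242] pointing down, gripper open.
Joint ranges: [-2.56, 2.56], [-1.29, 2.01], [-1.08, 1.49], [-3.29, 1.98], [-2.81, -0.18], [-2.99, 2.99]. Speed limits (rad/s): [2.57, 2.57, 3.01, 3.14, 3.14, 3.14].

## Interface

Orientations are given as a unit quaternion [w, x, y, z].
In Python, from station import ctrl, imaging, recognise, cut_out gives the robot as it stands. The module is installed in compiled form; this text tells all that it offers.
- The arm moves only by the tool carry_out, never from a script. Its argument "motion" is a list of rows, each an object of numbers: "x", "y", "z": the shift along the tool's x, y, z in units of 0.5 m (1.0 is 0.5 m); "wx", "wy", "wz": the turn, a rotation vector about the tool's x, y, z in units of 30 degrees (1.0 is 30 degrees). A call has 1 to 8 rows; each row is the pose to reach, as a shift and turn from the pose commanded when the call began, along the tool's axes at that moment; what a row does not reach only later rows make up. A row lasts 1/8 s, in which the tool goes at most 62.5 mm and 10.7 degrees, less where a joint would pass 70% of its speed; a pose out of reach is approached as far as the arm can. A call with a number of a shift or a turn outside -1 to 1 is refused whole. A call with a gripper value outside its range is refused whole. "gripper" is the closure, from 0 (fully open) to 1 (shut), set as the call begins (left out, the last holds). The fingers move at their own pace and stop on an object; "squeeze" is the grip in N (left out, the last holds). Time passes only in rows, so rows that repeat a pose let the fingers close. It gives the time, the measured TCP pose, the force, the opening and the grip force at its end, in the units of the state.
- ctrl.observe(): the state, without advancing time (a new reading comes with each control period).
- imaging.snapshot(name): name is "scene" or "side" or "wrist"; returns (picture, depth): 480x640x3 uint8, blue, green, red; 480x640 float32, m along the optical axis (not along the pixel's ray), 0 where there is no reading.
- imaging.camera_model(name): a dict with "mtx" (3x3 intrinsics, pixels), "camera_from_world" (4x4, takes a point from world to camera coordinates); the wrist camera has in their place "hand_eye" (4x4, takes a point from camera to tool coordinates, whose origin is the TCP and whose axes are the flange's). Camera axes: x right, y up, looking along -z (the intrinsics and any distortion apply to the point x, -y, -z); pixel columns grow to the right and rows downward; lengths in m; the calibration is good to about 2 mm. A picture is of the moment at which its call begins: read the wrist's pose just before it. camera_model takes no time and is no camera call.
- ctrl.close_job(): hands the job in; it is judged then, once.
Trained networks look in the newest picture that a camera, given by its name, has taken for a name from the list of things; names that differ only in an ending like _2 or _b are one class to them, and where a whole thing is asked for, a point or a joint stands for the part that bears it (a point fixed in the world has none). Each returns a list of dicts, best first, with "conf" (0 to 1); they miss things now and then, are a little off and sometimes report something else, mostly with a low value. They report only what shows in the picture. A call takes as long as a camera call.
- recognise(camera, target): "bbox" ([left, top, right, bottom] in pixels, round what is visible of it).
- cut_out(camera, target): "mask" (480x640 bool, what is visible of it) and "bbox" ([left, top, right, bottom] in pixels, round what is visible of it).
The state is a dict: "clock": time; "qpos": joint angles; "joint_velocities": joint speeds; "effort": joint torques, N m; "tcp_pos": TCP position; "orientation": TCP orientation; "contact_force": force on the tool from outside, world axes, zero at the start; "torque": the same for the moment, N m; "grip_width": opening from 0.0 (shut) to 1.0 (fully open); "finger_force": force on a finger pad.
Only numpy, scipy, OpenCV 4.12 (cv2) and the standard library are available. Lean on these libraries where they do the work, as an engineer would, in place of code of your own. Each camera call takes 0.05 s, during which the arm holds its last target. There are 200 camera calls.

## Task

Three loose ball bearings lie flat on the bare white tabletop (not those shown on stands or in the tray): put the largest of them into the clamp fixture. If the fixture's hold-down arm is down, first push its upright black handle back until the arm swings up and stays up; lay the bearing flat on the middle of the round steel seat without dropping it, then push the arm back over so that it comes down with its rubber pad resting on the bearing.

Things in the scene. Friction and masses are not known exactly. Their poses are not given: they have to be found in the camera images.
- bearing: Largest of the three loose steel ball bearings lying flat on the table (the others: 38 and 26 mm across). 52 mm outer diameter, 25 mm bore, 15 mm high, 140 g, dark shields. Origin: centre of its underside, z up.
- seat (a point): Centre of the top of the seat, a round rimless steel pad, 68 mm across, its top 30 mm above the table, on a base plate 86 mm wide, 12 mm high. x runs level from here towards the clamp's hinge, z up. Hinge axis: parallel to y, 100 mm along x, 25 mm higher than this point, between two cheeks (42 mm over both, up to 64 mm above the table). Plate: from x -50 to 150 mm.
- hold_down (a joint): Clamp angle, rad: -0.12 shut, empty; 0 arm level, pad on the bearing, handle upright; 1.6 (stop) arm upright, handle level, pointing away from the seat. Arm and handle are one rigid L. Starts shut or open, or sinking there. Its 0.5 kg weight works over centre: below 1.0 it sinks shut, above it sinks open, in about 1 s. About 5 N moves it: push the handle away from the seat to open, the arm from behind to shut.
- handle (a point): On the axis of the black handle grip (22 mm thick), 60 mm from the hinge axis; z along the handle, whose end is 25 mm further on. The flat steel hold-down arm stands square to the handle from the same hinge: 110 mm long, 24 wide, 12 thick, mid-line through the hinge; at 100 mm a rubber pad, 28 mm across, whose face is 10 mm below the mid-line.

How it is judged:
By the outcome, as a careful person would: the job done as asked, in the order asked, and still so for the second after the job is handed in, with the robot touching nothing.
It also fails if it takes over 70 s, if anything falls off the work surface, if the arm or the gripper's body presses on something with over 40 N, if the wrist force passes 120 N, or if a joint passes its speed limit or range.

## Working session

There is one attempt and no reset: what is moved stays moved. The work goes in short steps, Python scripts to look and compute and a tool call to move; the robot and the scene stay as the last step left them, time stands still between calls to the robot, and variables do not carry over. Pictures are saved under pics/ and viewed, at most 10 in all, crops included, and the job is handed in when it is done.

Besides the shell and the picture viewer there is one more tool, called after "Request:" as name(argument=value, ...), one argument or row to a line, values as JSON. carry_out: Moves the arm, as the interface text tells. Shifts and turns lie within -1 to 1; 1 stands for 0.5 m of shift or 30 degrees of turn. Its arguments: {"type":"object","properties":{"motion":{"type":"array","items":{"type":"object","properties":{"x":{"type":"number","minimum":-1,"maximum":1},"y":{"type":"number","minimum":-1,"maximum":1},"z":{"type":"number","minimum":-1,"maximum":1},"wx":{"type":"number","minimum":-1,"maximum":1},"wy":{"type":"number","minimum":-1,"maximum":1},"wz":{"type":"number","minimum":-1,"maximum":1}}}},"gripper":{"type":"number"},"squeeze":{"type":"number"}},"required":["motion"]}

```bash
mkdir -p pics; cat > h.py <<'E'
import numpy as np, cv2
from scipy.spatial.transform import Rotation as R
from station import ctrl, imaging, recognise, cut_out
def Rt(s):
    q=s["orientation"]; return R.from_quat([q[1],q[2],q[3],q[0]]).as_matrix()
def cloud(name):
    s=ctrl.observe(); m=imaging.camera_model(name); p,d=imaging.snapshot(name)
    K=np.array(m["mtx"]); v,u=np.mgrid[:480,:640]
    P=np.stack([(u-K[0,2])/K[0,0]*d,-(v-K[1,2])/K[1,1]*d,-d],-1)
    if name=="wrist":
        H=np.array(m["hand_eye"]); T=np.eye(4);T[:3,:3]=Rt(s);T[:3,3]=s["tcp_pos"];T=T@H
    else: T=np.linalg.inv(np.array(m["camera_from_world"]))
    W=P@T[:3,:3].T+T[:3,3]; W[d==0]=np.nan
    return p,d,W
def rel(s,target):  # world target -> tool shift units
    return Rt(s).T@(np.array(target)-s["tcp_pos"])/0.5
E
python3 - <<'E'
from h import *
s=ctrl.observe();print(s); print(Rt(s).round(2))
a=[]
for n in("scene","side"):
    p,d,W=cloud(n);a.append(p);np.save(n+".npy",W)
    m=imaging.camera_model(n);print(n,{k:np.round(v,3).tolist() if k!="x" else 0 for k,v in m.items() if k!="name"})
    for t in("bearing","seat","hold_down","handle"):
        for r in cut_out(n,t)[:5]:
            print(n,t,round(r["conf"],2),np.round(r["bbox"]),np.nanmedian(W[r["mask"]],0).round(3),np.nanmin(W[r["mask"]],0).round(3),np.nanmax(W[r["mask"]],0).round(3))
    cv2.imwrite(f"pics/{n}1.png",p)
E
```

```text
{'clock': 0.0, 'qpos': array([-8.33264438e-01,  4.08128495e-02,  8.37637751e-02, -4.46134738e-04,
       -1.61550178e+00, -3.33737187e-01]), 'joint_velocities': array([-1.21672555e-03,  5.22023894e-04,  4.65634619e-04, -7.81966193e-05,
        7.96320758e-04,  6.45759315e-04]), 'effort': array([ 1.33303542e-04, -3.68201280e+01,  3.47411549e+01,  6.93231449e+00,
       -5.47342905e-03,  2.36813167e-05]), 'tcp_pos': array([ 0.235708  , -0.55141305,  0.24125582]), 'orientation': array([-2.56101203e-04, -2.00537995e-01,  9.79685507e-01,  8.68137815e-04]), 'contact_force': array([-0.80547568, -0.02530384,  0.38109088]), 'torque': array([-0.0003919 , -0.00980275, -0.01148474]), 'finger_force': 0.0, 'grip_width': 0.9980827243909578}
[[-0.92 -0.39 -0.  ]
 [-0.39  0.92  0.  ]
 [ 0.    0.   -1.  ]]
scene {'mtx': [[613.334, 0.0, 319.494], [0.0, 613.334, 249.404], [0.0, 0.0, 1.0]], 'camera_from_world': [[0.249, 0.968, -0.02, -0.115], [-0.733, 0.202, 0.65, 0.322], [0.633, -0.147, 0.76, -1.366], [0.0, 0.0, 0.0, 1.0]]}
scene bearing 0.96 [248. 249. 283. 277.] [ 0.453 -0.095  0.013] [ 0.422 -0.119 -
[... 364 characters left out ...]
 258.] [0.501 0.12  0.055] [ 0.436  0.044 -0.002] [0.515 0.166 0.141]
side {'mtx': [[570.832, 0.0, 321.65], [0.0, 570.832, 230.396], [0.0, 0.0, 1.0]], 'camera_from_world': [[-0.982, -0.189, -0.01, 0.523], [0.143, -0.771, 0.621, -0.122], [-0.125, 0.608, 0.784, -0.88], [0.0, 0.0, 0.0, 1.0]]}
side bearing 0.95 [365. 209. 396. 234.] [ 0.448 -0.089  0.014] [ 0.423 -0.129 -0.003] [ 0.475 -0.066  0.019]
side seat 0.57 [286. 255. 376. 385.] [0.492 0.146 0.014] [ 0.442  0.002 -0.003] [0.55  0.211 0.143]
side hold_down 0.69 [311. 266. 351. 333.] [0.495 0.144 0.06 ] [0.476 0.034 0.012] [0.516 0.162 0.143]
side handle 0.77 [314. 270. 349. 337.] [0.495 0.143 0.059] [0.476 0.046 0.01 ] [0.515 0.162 0.143]
```

View pics/scene1.png

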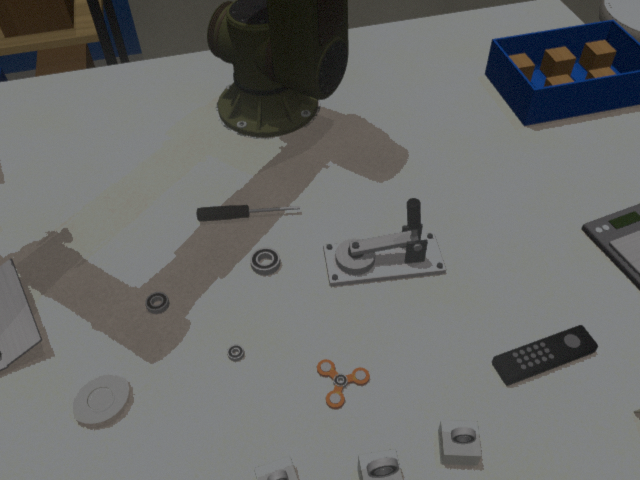

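View pics/side1.png

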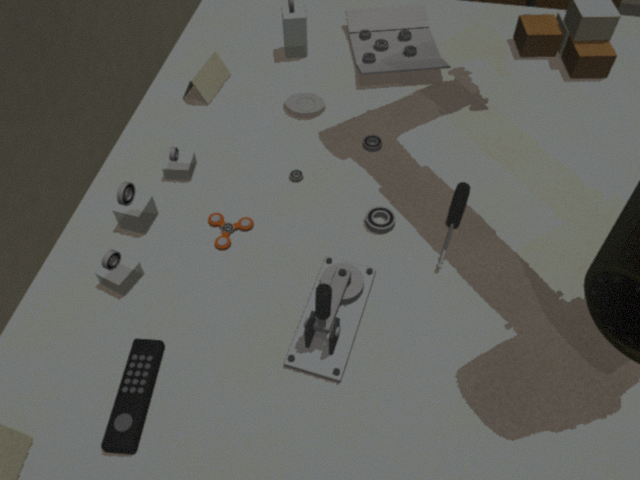

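The clamp is shut: handle upright at scene (414,215), pad on the seat at (355,255). The largest loose bearing is at (265,261), clear of everything else. Next I fit the plate pose and the bearing centre.

```bash
cat > fit.py <<'E'
from h import *
def plate(W,zlo=.007,zhi=.018):
    m=(W[...,2]>zlo)&(W[...,2]<zhi)&(W[...,0]>.38)&(W[...,0]<.62)&(W[...,1]>-.03)&(W[...,1]<.25)
    m=cv2.morphologyEx(m.astype(np.uint8),cv2.MORPH_OPEN,np.ones((3,3)))
    n,l,st,_=cv2.connectedComponentsWithStats(m); 
    P=W[m>0][:,:2]; return cv2.minAreaRect((P*1000).astype(np.float32)),len(P)
if __name__=="__main__":
    for n in("scene","side"):
        W=np.load(n+".npy"); print(n,plate(W))
        Z=W[...,2]; near=(abs(W[...,0]-.5)<.08)&(abs(W[...,1]-.1)<.13)
        for lo,hi in((.025,.034),(.04,.06),(.08,.11),(.11,.15)):
            P=W[near&(Z>lo)&(Z<hi)]; print(lo,hi,len(P),P.min(0).round(3),np.median(P,0).round(3),P.max(0).round(3))
        b=(abs(W[...,0]-.45)<.045)&(abs(W[...,1]+.093)<.045)&(Z>.009)&(Z<.03)
        P=W[b]; print("bearing",len(P),P.mean(0).round(4),cv2.minEnclosingCircle((P[:,:2]*1000).astype(np.float32)))
E
python3 fit.py
```

```text
scene (((495.5755615234375, 105.67371368408203), (200.8817901611328, 88.20323944091797), 82.978759765625), 2520)
0.025 0.034 719 [0.455 0.022 0.025] [0.502 0.049 0.029] [0.525 0.173 0.034]
0.04 0.06 1094 [0.475 0.046 0.04 ] [0.499 0.11  0.052] [0.527 0.175 0.06 ]
0.08 0.11 143 [0.497 0.138 0.081] [0.508 0.147 0.098] [0.513 0.16  0.11 ]
0.11 0.15 258 [0.489 0.135 0.11 ] [0.506 0.144 0.132] [0.513 0.159 0.141]
bearing 481 [ 0.4482 -0.0939  0.0134] ((447.3724670410156, -93.33013916015625), 27.093229293823242)
side (((496.0176086425781, 106.1722183227539), (201.8094940185547, 86.69407653808594), 82.91243743896484), 3821)
0.025 0.034 769 [0.456 0.022 0.025] [0.479 0.054 0.03 ] [0.524 0.175 0.034]
0.04 0.06 861 [0.476 0.046 0.04 ] [0.491 0.101 0.053] [0.527 0.175 0.06 ]
0.08 0.11 152 [0.49  0.151 0.088] [0.5   0.159 0.099] [0.511 0.162 0.11 ]
0.11 0.15 385 [0.49  0.136 0.11 ] [0.5   0.153 0.135] [0.511 0.16  0.143]
bearing 508 [ 0.4481 -0.0916  0.0144] ((448.0435485839844, -92.66068267822266), 26.866390228271484)
```

```bash
cat >> h.py <<'E'
u=np.array([.1225,.9925,0]); hinge=np.array([.5019,.1556,0]); seat=np.array([.4897,.0564,0])
def plan(*targets,yaw=None):
    s=ctrl.observe(); M=Rt(s)
    want=np.stack([np.cross(u,[0,0,-1]),u,[0,0,-1.]],1)
    print("t",round(s["clock"],2),"tcp",s["tcp_pos"].round(4),"turn",(R.from_matrix(M.T@want).as_rotvec(degrees=True)/30).round(3))
    for t in targets: print(np.round(t,4),"->",rel(s,t).round(3))
E
python3 -c "
from h import *
plan([.448,-.093,.24])"
```

```text
t 0.5 tcp [ 0.2358 -0.5517  0.2422] turn [ 0.    -0.     1.006]
[ 0.448 -0.093  0.24 ] -> [-0.751  0.677  0.005]
```

Request:
carry_out(
  motion=[
    {"x": -0.1,"y": 0.09,"wz": 0.2},
    {"x": -0.2,"y": 0.18,"wz": 0.4},
    {"x": -0.3,"y": 0.27,"wz": 0.6},
    {"x": -0.4,"y": 0.36,"wz": 0.8},
    {"x": -0.5,"y": 0.45,"wz": 1},
    {"x": -0.6,"y": 0.54,"wz": 1},
    {"x": -0.69,"y": 0.62,"wz": 1},
    {"x": -0.75,"y": 0.68,"wz": 1},
  ],
  gripper=1,
)

```text
invalid input at $.motion[0]: expected keys x, y, z, wx, wy, wz
```

```bash
python3 - <<'E'
from h import *
p,d,W=cloud("wrist")
for r in cut_out("wrist","bearing")[:3]: print(round(r["conf"],2),np.round(r["bbox"]))
b=(abs(W[...,0]-.448)<.045)&(abs(W[...,1]+.093)<.045)&(W[...,2]>.009)&(W[...,2]<.03)
P=W[b]; print(len(P),P.mean(0).round(4) if len(P) else 0,cv2.minEnclosingCircle((P[:,:2]*1000).astype(np.float32)) if len(P) else 0)
cv2.imwrite("pics/w1.png",p)
plan(*[list((hinge+a*u)[:2])+[z] for a,z in((-.06,.24),(-.06,.136))])
E
```

```text
0 0 0
t 0.6 tcp [ 0.2358 -0.5517  0.2423] turn [ 0.    -0.     1.006]
[0.4946 0.096  0.24  ] -> [-0.985  0.988  0.005]
[0.4946 0.096  0.136 ] -> [-0.985  0.988  0.213]
```

All keys are needed.

Request:
carry_out(
  motion=[
    {"x": -0.1,"y": 0.09,"z": 0,"wx": 0,"wy": 0,"wz": 0.2},
    {"x": -0.2,"y": 0.18,"z": 0,"wx": 0,"wy": 0,"wz": 0.4},
    {"x": -0.3,"y": 0.27,"z": 0,"wx": 0,"wy": 0,"wz": 0.6},
    {"x": -0.4,"y": 0.36,"z": 0,"wx": 0,"wy": 0,"wz": 0.8},
    {"x": -0.5,"y": 0.45,"z": 0,"wx": 0,"wy": 0,"wz": 1},
    {"x": -0.59,"y": 0.53,"z": 0,"wx": 0,"wy": 0,"wz": 1},
    {"x": -0.68,"y": 0.61,"z": 0,"wx": 0,"wy": 0,"wz": 1},
    {"x": -0.75,"y": 0.68,"z": 0,"wx": 0,"wy": 0,"wz": 1},
  ],
  gripper=1,
)

```text
clock: 1.6
tcp_pos: [0.445, -0.0954, 0.2427]
orientation: [0.001, 0.06, 0.998, 0.0]
contact_force: [1.4, 0.1, 0.1]
grip_width: -0.002
finger_force: 0.0
```

```bash
python3 - <<'E'
from h import *
p,d,W=cloud("wrist")
for r in cut_out("wrist","bearing")[:3]: print(round(r["conf"],2),np.round(r["bbox"]))
b=(abs(W[...,0]-.448)<.045)&(abs(W[...,1]+.093)<.045)&(W[...,2]>.009)&(W[...,2]<.03)
P=W[b]; print(len(P),P.mean(0).round(4) if len(P) else 0,cv2.minEnclosingCircle((P[:,:2]*1000).astype(np.float32)) if len(P) else 0)
cv2.imwrite("pics/w1.png",p)
plan(*[list((hinge+a*u)[:2])+[z] for a,z in((-.06,.24),(-.06,.136))])
E
```

```text
0.57 [290. 188. 345. 235.]
1675 [ 0.4463 -0.094   0.0139] ((446.9358825683594, -93.98429107666016), 25.85857582092285)
t 1.7 tcp [ 0.4458 -0.0928  0.2417] turn [ 0.002 -0.001  0.018]
[0.4946 0.096  0.24  ] -> [-0.054  0.386  0.004]
[0.4946 0.096  0.136 ] -> [-0.054  0.386  0.212]
```

Request:
carry_out(
  motion=[
    {"x": -0.016,"y": 0.11,"z": 0,"wx": 0,"wy": 0,"wz": 0},
    {"x": -0.032,"y": 0.22,"z": 0,"wx": 0,"wy": 0,"wz": 0},
    {"x": -0.046,"y": 0.32,"z": 0,"wx": 0,"wy": 0,"wz": 0},
    {"x": -0.054,"y": 0.386,"z": 0.02,"wx": 0,"wy": 0,"wz": 0},
    {"x": -0.054,"y": 0.386,"z": 0.09,"wx": 0,"wy": 0,"wz": 0},
    {"x": -0.054,"y": 0.386,"z": 0.16,"wx": 0,"wy": 0,"wz": 0},
    {"x": -0.054,"y": 0.386,"z": 0.212,"wx": 0,"wy": 0,"wz": 0},
    {"x": -0.054,"y": 0.386,"z": 0.212,"wx": 0,"wy": 0,"wz": 0},
  ],
)

```text
clock: 2.7
tcp_pos: [0.4934, 0.0901, 0.1344]
orientation: [-0.002, 0.06, 0.998, -0.001]
contact_force: [0.1, 0.3, -0.5]
grip_width: 0.002
finger_force: 0.0
```

```bash
python3 - <<'E'
from h import *
p,d=imaging.snapshot("side"); cv2.imwrite("pics/s2.png",cv2.resize(p[180:400,200:480],None,fx=2.5,fy=2.5))
def tcp(th,r=75,tip=11,half=14.5):
    c=r*np.array([np.sin(th),np.cos(th)])+11*np.array([-np.cos(th),np.sin(th)])
    a=(c[0]-half)/1000; z=.055+(c[1]+tip)/1000
    return list((hinge+a*u)[:2])+[z]
plan(*[tcp(t) for t in(-.12,.1,.3,.5,.7,.9,1.05,1.15)])
E
```

```text
t 2.75 tcp [0.4944 0.0904 0.1364] turn [-0.002 -0.001  0.005]
[0.4977 0.1215 0.1391] -> [ 0.001  0.063 -0.005]
[0.4997 0.1378 0.1417] -> [ 0.001  0.095 -0.011]
[0.5016 0.1528 0.1409] -> [ 0.001  0.126 -0.009]
[0.5033 0.1673 0.1371] -> [ 0.001  0.155 -0.001]
[0.505  0.1808 0.1304] -> [0.001 0.182 0.012]
[0.5065 0.1927 0.1212] -> [0.    0.206 0.03 ]
[0.5074 0.2003 0.1129] -> [0.    0.222 0.047]
[0.508  0.2047 0.1067] -> [0.    0.23  0.059]
```

View pics/s2.png

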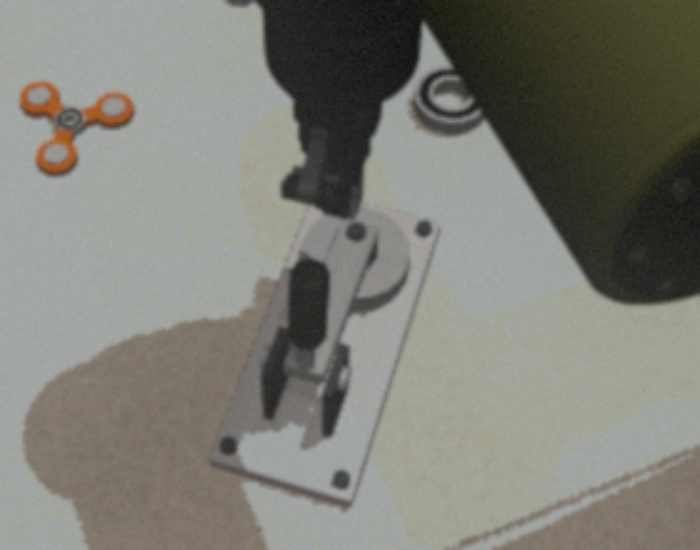

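The closed fingers (crop 325,190) stand just ahead of the handle (310,300), in line with it. Next I push along the arc.

Request:
carry_out(
  motion=[
    {"x": 0,"y": 0.04,"z": 0,"wx": 0,"wy": 0,"wz": 0},
    {"x": 0,"y": 0.063,"z": 0,"wx": 0,"wy": 0,"wz": 0},
    {"x": 0,"y": 0.085,"z": 0,"wx": 0,"wy": 0,"wz": 0},
    {"x": 0,"y": 0.105,"z": 0,"wx": 0,"wy": 0,"wz": 0},
    {"x": 0,"y": 0.126,"z": 0,"wx": 0,"wy": 0,"wz": 0},
    {"x": 0,"y": 0.145,"z": 0.004,"wx": 0,"wy": 0,"wz": 0},
    {"x": 0,"y": 0.165,"z": 0.009,"wx": 0,"wy": 0,"wz": 0},
    {"x": 0,"y": 0.182,"z": 0.018,"wx": 0,"wy": 0,"wz": 0},
  ],
)

```text
clock: 3.75
tcp_pos: [0.5053, 0.1821, 0.127]
orientation: [-0.0, 0.06, 0.998, 0.0]
contact_force: [-0.0, -1.3, 2.1]
grip_width: -0.001
finger_force: 0.8
```

Request:
carry_out(
  motion=[
    {"x": 0,"y": 0.014,"z": 0.01,"wx": 0,"wy": 0,"wz": 0},
    {"x": 0,"y": 0.027,"z": 0.02,"wx": 0,"wy": 0,"wz": 0},
    {"x": 0,"y": 0.04,"z": 0.032,"wx": 0,"wy": 0,"wz": 0},
    {"x": 0,"y": 0.05,"z": 0.044,"wx": 0,"wy": 0,"wz": 0},
    {"x": 0,"y": 0.055,"z": 0.048,"wx": 0,"wy": 0,"wz": 0},
    {"x": 0,"y": 0.055,"z": 0.048,"wx": 0,"wy": 0,"wz": 0},
  ],
)

```text
clock: 4.5
tcp_pos: [0.5085, 0.2087, 0.103]
orientation: [-0.0, 0.06, 0.998, -0.0]
contact_force: [-0.1, -0.9, 0.4]
grip_width: 0.001
finger_force: 0.0
```

```bash
python3 - <<'E'
from h import *
p,d=imaging.snapshot("side"); cv2.imwrite("pics/s3.png",cv2.resize(p[180:400,200:480],None,fx=2.5,fy=2.5))
plan()
E
```

```text
t 4.55 tcp [0.5086 0.2086 0.1033] turn [-0.    -0.     0.006]
```

View pics/s3.png

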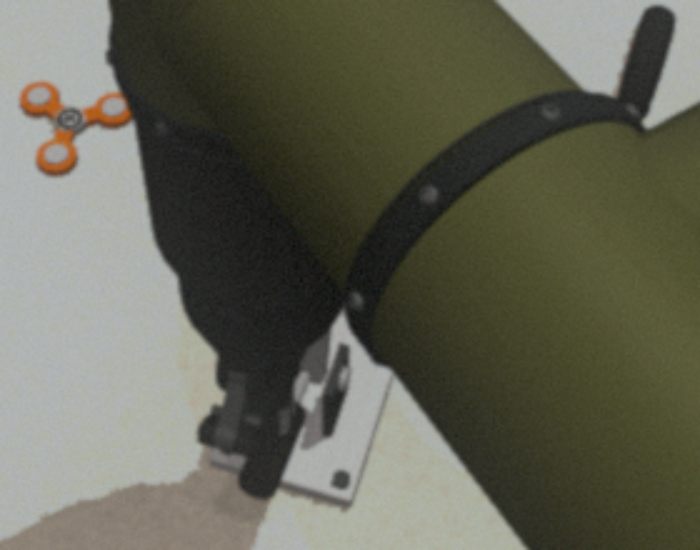

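The handle now lies back at crop (262,480), so the arm is up. I go up and away, then over to the bearing.

Request:
carry_out(
  motion=[
    {"x": 0,"y": 0.015,"z": -0.09,"wx": 0,"wy": 0,"wz": 0},
    {"x": 0,"y": 0.015,"z": -0.19,"wx": 0,"wy": 0,"wz": 0},
    {"x": 0,"y": 0,"z": -0.27,"wx": 0,"wy": 0,"wz": 0},
    {"x": 0.01,"y": -0.12,"z": -0.28,"wx": 0,"wy": 0,"wz": 0},
    {"x": 0.02,"y": -0.24,"z": -0.28,"wx": 0,"wy": 0,"wz": 0},
    {"x": 0.03,"y": -0.36,"z": -0.28,"wx": 0,"wy": 0,"wz": 0},
    {"x": 0.04,"y": -0.48,"z": -0.28,"wx": 0,"wy": 0,"wz": 0},
    {"x": 0.048,"y": -0.6,"z": -0.28,"wx": 0,"wy": 0,"wz": 0},
  ],
)

```text
clock: 5.55
tcp_pos: [0.4482, -0.0882, 0.244]
orientation: [0.001, 0.06, 0.998, 0.0]
contact_force: [1.3, -0.2, -0.3]
grip_width: -0.007
finger_force: 0.0
```

Request:
carry_out(
  motion=[
    {"x": 0,"y": -0.014,"z": 0.08,"wx": 0,"wy": 0,"wz": 0},
    {"x": 0,"y": -0.014,"z": 0.16,"wx": 0,"wy": 0,"wz": 0},
    {"x": 0,"y": -0.014,"z": 0.2,"wx": 0,"wy": 0,"wz": 0},
    {"x": 0,"y": -0.014,"z": 0.2,"wx": 0,"wy": 0,"wz": 0},
  ],
  gripper=0,
)

```text
clock: 6.05
tcp_pos: [0.4477, -0.0934, 0.1428]
orientation: [-0.001, 0.06, 0.998, -0.0]
contact_force: [0.2, -0.0, 0.4]
grip_width: 0.848
finger_force: 0.0
```

```bash
python3 - <<'E'
from h import *
p,d,W=cloud("wrist"); cv2.imwrite("pics/w4.png",p)
b=(abs(W[...,0]-.448)<.045)&(abs(W[...,1]+.093)<.045)&(W[...,2]>.009)&(W[...,2]<.03)
P=W[b]; print(len(P),P.mean(0).round(4) if len(P) else 0,cv2.minEnclosingCircle((P[:,:2]*1000).astype(np.float32)) if len(P) else 0)
p,d=imaging.snapshot("scene"); cv2.imwrite("pics/c4.png",cv2.resize(p[150:320,180:480],None,fx=2.5,fy=2.5))
plan([.4472,-.0935,.06],[.4472,-.0935,.012])
E
```

```text
3060 [ 0.4461 -0.094   0.0139] ((447.2086486816406, -94.03015899658203), 26.109134674072266)
t 6.15 tcp [ 0.4489 -0.0933  0.1451] turn [-0.     0.004  0.007]
[ 0.4472 -0.0935  0.06  ] -> [ 0.004 -0.001  0.17 ]
[ 0.4472 -0.0935  0.012 ] -> [ 0.004 -0.001  0.266]
```

View pics/c4.png

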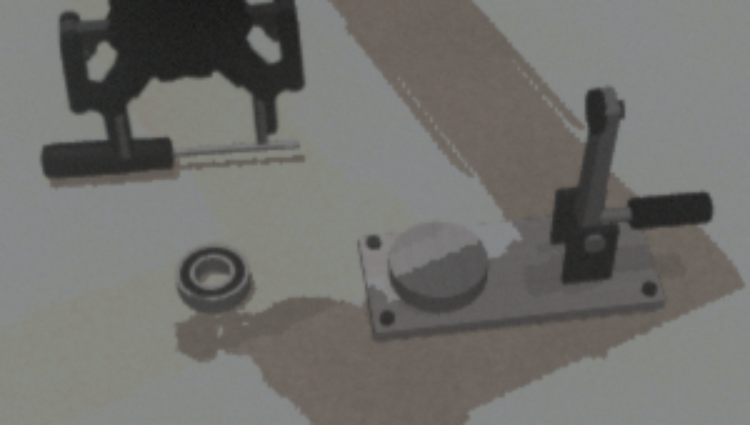

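View pics/w4.png

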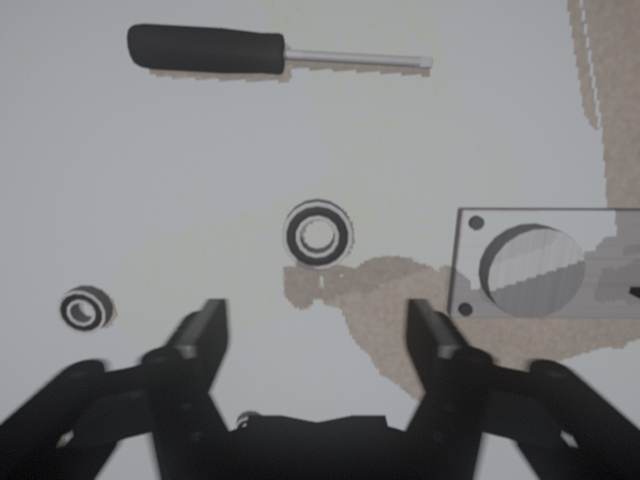

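The arm stays upright (scene crop 600,150), with the seat clear at (438,262) and the bearing at (213,275). The wrist view shows the bearing at (318,234), centred between the fingers in the closing direction, so I descend.

Request:
carry_out(
  motion=[
    {"x": 0.004,"y": -0.001,"z": 0.08,"wx": 0,"wy": 0,"wz": 0},
    {"x": 0.004,"y": -0.001,"z": 0.15,"wx": 0,"wy": 0,"wz": 0},
    {"x": 0.004,"y": -0.001,"z": 0.2,"wx": 0,"wy": 0,"wz": 0},
    {"x": 0.004,"y": -0.001,"z": 0.23,"wx": 0,"wy": 0,"wz": 0},
    {"x": 0.004,"y": -0.001,"z": 0.25,"wx": 0,"wy": 0,"wz": 0},
    {"x": 0.004,"y": -0.001,"z": 0.262,"wx": 0,"wy": 0,"wz": 0},
    {"x": 0.004,"y": -0.001,"z": 0.262,"wx": 0,"wy": 0,"wz": 0},
  ],
  gripper=0.25,
)

```text
clock: 7.02
tcp_pos: [0.4462, -0.0936, 0.0125]
orientation: [0.0, 0.06, 0.998, 0.0]
contact_force: [-0.1, 1.4, 0.4]
grip_width: 0.748
finger_force: 0.0
```

Request:
carry_out(
  motion=[
    {"x": 0,"y": 0,"z": 0,"wx": 0,"wy": 0,"wz": 0},
    {"x": 0,"y": 0,"z": 0,"wx": 0,"wy": 0,"wz": 0},
    {"x": 0,"y": 0,"z": 0,"wx": 0,"wy": 0,"wz": 0},
    {"x": 0,"y": 0,"z": 0,"wx": 0,"wy": 0,"wz": 0},
  ],
  gripper=1,
  squeeze=40,
)

```text
clock: 7.52
tcp_pos: [0.4468, -0.0936, 0.0135]
orientation: [0.001, 0.06, 0.998, 0.0]
contact_force: [-0.7, 0.7, 6.3]
grip_width: 0.589
finger_force: 41.6
```

```bash
python3 -c "
from h import *
print(ctrl.observe()['contact_force'])
plan([.4472,-.0935,.12],[*seat[:2],.12],[*seat[:2],.05])"
```

```text
[-0.74507585  0.73938271  6.31196898]
t 7.53 tcp [ 0.4468 -0.0936  0.0135] turn [0.    0.003 0.006]
[ 0.4472 -0.0935  0.12  ] -> [-0.001  0.    -0.213]
[0.4897 0.0564 0.12  ] -> [-0.05   0.308 -0.213]
[0.4897 0.0564 0.05  ] -> [-0.05   0.308 -0.073]
```

Request:
carry_out(
  motion=[
    {"x": 0,"y": 0,"z": -0.06,"wx": 0,"wy": 0,"wz": 0},
    {"x": 0,"y": 0,"z": -0.15,"wx": 0,"wy": 0,"wz": 0},
    {"x": -0.01,"y": 0.07,"z": -0.2,"wx": 0,"wy": 0,"wz": 0},
    {"x": -0.03,"y": 0.17,"z": -0.2,"wx": 0,"wy": 0,"wz": 0},
    {"x": -0.04,"y": 0.25,"z": -0.2,"wx": 0,"wy": 0,"wz": 0},
    {"x": -0.05,"y": 0.308,"z": -0.18,"wx": 0,"wy": 0,"wz": 0},
    {"x": -0.05,"y": 0.308,"z": -0.13,"wx": 0,"wy": 0,"wz": 0},
    {"x": -0.05,"y": 0.308,"z": -0.13,"wx": 0,"wy": 0,"wz": 0},
  ],
)

```text
clock: 8.52
tcp_pos: [0.4876, 0.0561, 0.0747]
orientation: [-0.002, 0.06, 0.998, -0.001]
contact_force: [-0.3, -0.6, -0.8]
grip_width: 0.586
finger_force: 42.2
```

```bash
python3 - <<'E'
from h import *
p,d,W=cloud("wrist"); cv2.imwrite("pics/w5.png",p)
z=ctrl.observe()["tcp_pos"]
for lo,hi in((.05,.075),(.026,.034)):
    b=(abs(W[...,0]-seat[0])<.05)&(abs(W[...,1]-seat[1])<.05)&(W[...,2]>lo)&(W[...,2]<hi)
    P=W[b]; print(len(P),P.mean(0).round(4),P.min(0).round(4),P.max(0).round(4))
plan([*seat[:2],.045])
E
```

```text
6599 [0.4859 0.0552 0.0723] [0.4618 0.0186 0.0599] [0.5139 0.0924 0.075 ]
6394 [0.48   0.0568 0.0295] [0.4549 0.0217 0.026 ] [0.5186 0.0892 0.0319]
t 8.57 tcp [0.4886 0.056  0.0765] turn [-0.002 -0.004  0.006]
[0.4897 0.0564 0.045 ] -> [-0.002  0.001  0.063]
```

View pics/w5.png

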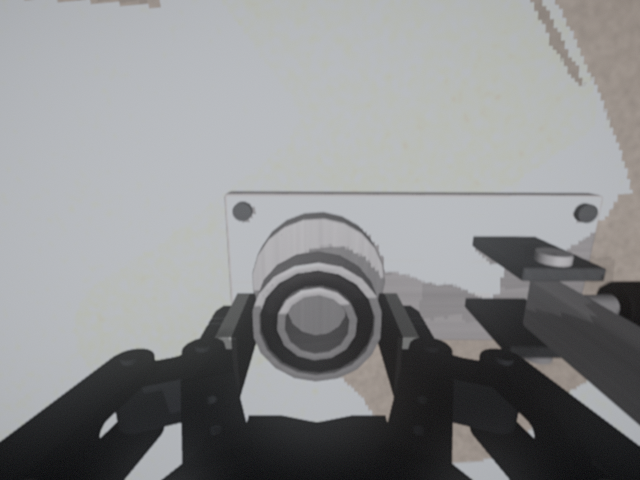

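The bearing is held level at (318,320), in line with the seat below at (318,265). I lower it gently.

Request:
carry_out(
  motion=[
    {"x": -0.003,"y": 0.001,"z": 0.02,"wx": 0,"wy": 0,"wz": 0},
    {"x": -0.003,"y": 0.001,"z": 0.04,"wx": 0,"wy": 0,"wz": 0},
    {"x": -0.003,"y": 0.001,"z": 0.05,"wx": 0,"wy": 0,"wz": 0},
    {"x": -0.003,"y": 0.001,"z": 0.056,"wx": 0,"wy": 0,"wz": 0},
    {"x": -0.003,"y": 0.001,"z": 0.06,"wx": 0,"wy": 0,"wz": 0},
    {"x": -0.003,"y": 0.001,"z": 0.06,"wx": 0,"wy": 0,"wz": 0},
  ],
)

```text
clock: 9.32
tcp_pos: [0.4909, 0.0566, 0.0473]
orientation: [-0.0, 0.06, 0.998, 0.0]
contact_force: [0.1, -0.3, -1.5]
grip_width: 0.585
finger_force: 42.2
```

Request:
carry_out(
  motion=[
    {"x": 0,"y": 0,"z": 0.003,"wx": 0,"wy": 0,"wz": 0},
    {"x": 0,"y": 0,"z": 0.004,"wx": 0,"wy": 0,"wz": 0},
    {"x": 0,"y": 0,"z": 0.004,"wx": 0,"wy": 0,"wz": 0},
  ],
)

```text
clock: 9.7
tcp_pos: [0.4908, 0.0566, 0.0453]
orientation: [-0.0, 0.06, 0.998, 0.0]
contact_force: [-0.3, 0.3, -1.7]
grip_width: 0.587
finger_force: 42.2
```

```bash
python3 - <<'E'
from h import *
for i in range(4):
    p,d,W=cloud("wrist");s=ctrl.observe();print(s["tcp_pos"].round(4),s["contact_force"].round(1))
b=(abs(W[...,0]-seat[0])<.022)&(abs(W[...,1]-seat[1])<.022)&(W[...,2]>.038)&(W[...,2]<.06)
print(b.sum(),W[b].mean(0))
E
```

```text
[0.4908 0.0566 0.0453] [-1.1 -0.1 -1. ]
[0.4909 0.0567 0.0454] [ 0.4 -0.8 -1.3]
[0.4908 0.0566 0.0453] [ 0.2  0.2 -2.4]
[0.4909 0.0566 0.0453] [ 0.3 -0.  -1.1]
8764 [0.48912951 0.05635909 0.045254  ]
```

Request:
carry_out(
  motion=[
    {"x": 0,"y": 0,"z": 0.001,"wx": 0,"wy": 0,"wz": 0},
    {"x": 0,"y": 0,"z": 0.002,"wx": 0,"wy": 0,"wz": 0},
    {"x": 0,"y": 0,"z": 0.003,"wx": 0,"wy": 0,"wz": 0},
    {"x": 0,"y": 0,"z": 0.003,"wx": 0,"wy": 0,"wz": 0},
  ],
)

```text
clock: 10.4
tcp_pos: [0.4908, 0.0566, 0.0437]
orientation: [-0.0, 0.06, 0.998, 0.0]
contact_force: [-0.8, 1.0, -2.0]
grip_width: 0.585
finger_force: 42.2
```

Request:
carry_out(
  motion=[
    {"x": 0,"y": 0,"z": 0.001,"wx": 0,"wy": 0,"wz": 0},
    {"x": 0,"y": 0,"z": 0.002,"wx": 0,"wy": 0,"wz": 0},
    {"x": 0,"y": 0,"z": 0.002,"wx": 0,"wy": 0,"wz": 0},
  ],
)

```text
clock: 10.78
tcp_pos: [0.491, 0.0566, 0.0435]
orientation: [0.0, 0.06, 0.998, -0.0]
contact_force: [-3.7, -0.2, 5.1]
grip_width: 0.582
finger_force: 42.8
```

Contact felt at the expected height. I open and retreat straight up.

Request:
carry_out(
  motion=[
    {"x": 0,"y": 0,"z": -0.001,"wx": 0,"wy": 0,"wz": 0},
    {"x": 0,"y": 0,"z": -0.001,"wx": 0,"wy": 0,"wz": 0},
    {"x": 0,"y": 0,"z": -0.001,"wx": 0,"wy": 0,"wz": 0},
    {"x": 0,"y": 0,"z": -0.002,"wx": 0,"wy": 0,"wz": 0},
    {"x": 0,"y": 0,"z": -0.02,"wx": 0,"wy": 0,"wz": 0},
    {"x": 0,"y": 0,"z": -0.06,"wx": 0,"wy": 0,"wz": 0},
    {"x": 0,"y": 0,"z": -0.16,"wx": 0,"wy": 0,"wz": 0},
    {"x": 0,"y": 0,"z": -0.26,"wx": 0,"wy": 0,"wz": 0},
  ],
  gripper=0.1,
)

```text
clock: 11.78
tcp_pos: [0.4907, 0.0564, 0.1749]
orientation: [0.0, 0.06, 0.998, -0.0]
contact_force: [0.6, -0.4, 0.5]
grip_width: 0.898
finger_force: 0.0
```

Request:
carry_out(
  motion=[
    {"x": 0,"y": 0,"z": -0.1,"wx": 0,"wy": 0,"wz": 0},
    {"x": 0,"y": 0,"z": -0.16,"wx": 0,"wy": 0,"wz": 0},
    {"x": 0,"y": 0,"z": -0.16,"wx": 0,"wy": 0,"wz": 0},
  ],
  gripper=1,
)

```text
clock: 12.15
tcp_pos: [0.4918, 0.0567, 0.2566]
orientation: [0.003, 0.06, 0.998, 0.001]
contact_force: [0.3, -0.1, -0.5]
grip_width: 0.263
finger_force: 0.0
```

```bash
python3 - <<'E'
from h import *
p,d,W=cloud("wrist"); cv2.imwrite("pics/w6.png",p)
b=(abs(W[...,0]-seat[0])<.045)&(abs(W[...,1]-seat[1])<.045)&(W[...,2]>.038)&(W[...,2]<.055)
P=W[b];print(len(P),P.mean(0),P.std(0),cv2.minEnclosingCircle((P[:,:2]*1000).astype(np.float32)))
b=(abs(W[...,0]-seat[0])<.045)&(abs(W[...,1]-seat[1])<.045)&(W[...,2]>.026)&(W[...,2]<.055)
P=W[b];print("seat",len(P),cv2.minEnclosingCircle((P[:,:2]*1000).astype(np.float32)))
p,d=imaging.snapshot("side"); cv2.imwrite("pics/s6.png",cv2.resize(p[180:400,200:480],None,fx=2.5,fy=2.5))
plan(*[list((hinge+a*u)[:2])+[z] for a,z in((.045,.29),(.045,.16))])
E
```

```text
1840 [0.49067964 0.05589236 0.0438811 ] [0.01434459 0.01407591 0.00115467] ((491.33892822265625, 56.023136138916016), 25.906076431274414)
seat 3686 ((488.7997131347656, 55.9012336730957), 33.89889907836914)
t 12.25 tcp [0.4907 0.0567 0.2529] turn [ 0.001 -0.     0.006]
[0.5074 0.2003 0.29  ] -> [ 0.001  0.289 -0.074]
[0.5074 0.2003 0.16  ] -> [0.001 0.289 0.186]
```

View pics/w6.png

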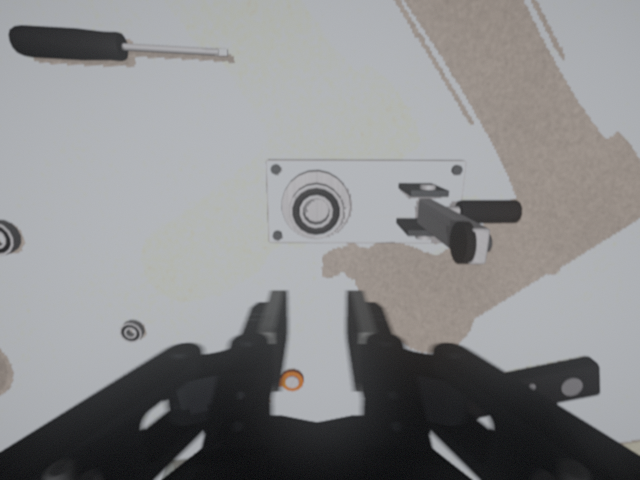

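The bearing sits on the seat (318,210), about 2 mm off centre; the arm is still upright (450,230). I go behind the arm.

Request:
carry_out(
  motion=[
    {"x": 0,"y": 0.08,"z": 0,"wx": 0,"wy": 0,"wz": 0},
    {"x": 0,"y": 0.17,"z": 0,"wx": 0,"wy": 0,"wz": 0},
    {"x": 0,"y": 0.25,"z": 0,"wx": 0,"wy": 0,"wz": 0},
    {"x": 0,"y": 0.289,"z": 0,"wx": 0,"wy": 0,"wz": 0},
    {"x": 0,"y": 0.289,"z": 0.08,"wx": 0,"wy": 0,"wz": 0},
    {"x": 0,"y": 0.289,"z": 0.16,"wx": 0,"wy": 0,"wz": 0},
    {"x": 0,"y": 0.289,"z": 0.214,"wx": 0,"wy": 0,"wz": 0},
    {"x": 0,"y": 0.289,"z": 0.214,"wx": 0,"wy": 0,"wz": 0},
  ],
)

```text
clock: 13.25
tcp_pos: [0.5068, 0.1989, 0.143]
orientation: [-0.002, 0.06, 0.998, -0.002]
contact_force: [0.6, -0.2, 0.9]
grip_width: -0.0
finger_force: 0.0
```

```bash
python3 - <<'E'
from h import *
p,d=imaging.snapshot("scene"); cv2.imwrite("pics/c7.png",cv2.resize(p[150:320,280:520],None,fx=3,fy=3))
def tcp(th,r=80,tip=11,half=14.5):
    c=r*np.array([-np.cos(th),np.sin(th)])+6*np.array([np.sin(th),np.cos(th)])
    return list((hinge+(c[0]+half)/1000*u)[:2])+[.055+(c[1]+tip)/1000]
plan(*[tcp(t) for t in(1.6,1.4,1.2,1.0,.85,.75)])
E
```

```text
t 13.3 tcp [0.5079 0.1993 0.1454] turn [-0.003 -0.002  0.005]
[0.5047 0.1783 0.1458] -> [ 0.001 -0.043 -0.001]
[0.5027 0.1624 0.1459] -> [ 0.001 -0.075 -0.001]
[0.5008 0.1468 0.1427] -> [ 0.001 -0.106  0.005]
[0.499  0.1321 0.1366] -> [ 0.001 -0.136  0.018]
[0.4978 0.1221 0.1301] -> [ 0.002 -0.156  0.031]
[0.497  0.116  0.1249] -> [ 0.002 -0.168  0.041]
```

View pics/c7.png

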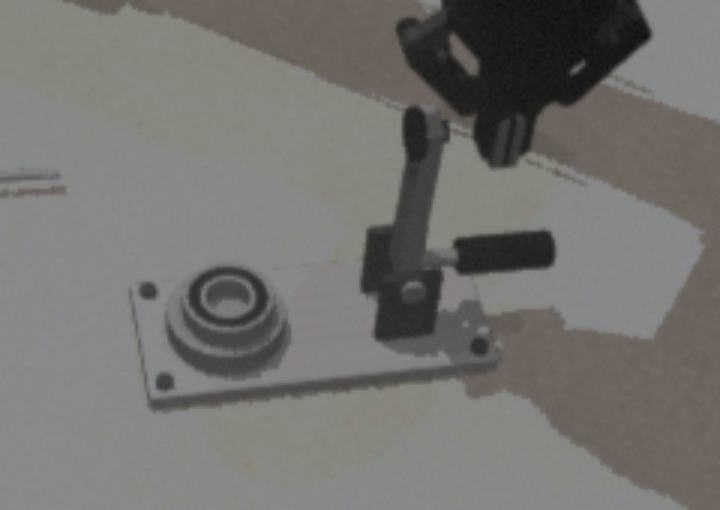

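The finger stands behind the upright arm, clear of it (arm top 425,115; fingertips 505,155). I push it over.

Request:
carry_out(
  motion=[
    {"x": 0,"y": -0.03,"z": 0,"wx": 0,"wy": 0,"wz": 0},
    {"x": 0,"y": -0.052,"z": 0,"wx": 0,"wy": 0,"wz": 0},
    {"x": 0,"y": -0.075,"z": 0,"wx": 0,"wy": 0,"wz": 0},
    {"x": 0,"y": -0.095,"z": 0.002,"wx": 0,"wy": 0,"wz": 0},
    {"x": 0,"y": -0.115,"z": 0.008,"wx": 0,"wy": 0,"wz": 0},
    {"x": 0,"y": -0.136,"z": 0.018,"wx": 0,"wy": 0,"wz": 0},
    {"x": 0,"y": -0.15,"z": 0.026,"wx": 0,"wy": 0,"wz": 0},
    {"x": 0,"y": -0.16,"z": 0.032,"wx": 0,"wy": 0,"wz": 0},
  ],
)

```text
clock: 14.3
tcp_pos: [0.4982, 0.12, 0.1291]
orientation: [-0.0, 0.06, 0.998, -0.0]
contact_force: [0.5, -0.2, 0.1]
grip_width: 0.0
finger_force: 0.0
```

Request:
carry_out(
  motion=[
    {"x": 0,"y": -0.01,"z": 0.005,"wx": 0,"wy": 0,"wz": 0},
    {"x": 0,"y": -0.02,"z": 0.01,"wx": 0,"wy": 0,"wz": 0},
    {"x": 0,"y": -0.02,"z": 0.0,"wx": 0,"wy": 0,"wz": 0},
    {"x": 0,"y": -0.02,"z": -0.06,"wx": 0,"wy": 0,"wz": 0},
    {"x": 0,"y": -0.02,"z": -0.16,"wx": 0,"wy": 0,"wz": 0},
    {"x": 0,"y": -0.1,"z": -0.26,"wx": 0,"wy": 0,"wz": 0},
    {"x": 0,"y": -0.2,"z": -0.28,"wx": 0,"wy": 0,"wz": 0},
    {"x": 0,"y": -0.3,"z": -0.28,"wx": 0,"wy": 0,"wz": 0},
  ],
)

```text
clock: 15.3
tcp_pos: [0.4808, -0.0293, 0.2721]
orientation: [0.002, 0.059, 0.998, 0.001]
contact_force: [0.9, 0.9, -0.6]
grip_width: 0.0
finger_force: 0.0
```

Request:
carry_out(
  motion=[
    {"x": 0,"y": -0.1,"z": 0,"wx": 0,"wy": 0,"wz": 0},
    {"x": 0,"y": -0.2,"z": 0,"wx": 0,"wy": 0,"wz": 0},
    {"x": 0,"y": -0.2,"z": 0,"wx": 0,"wy": 0,"wz": 0},
    {"x": 0,"y": -0.2,"z": 0,"wx": 0,"wy": 0,"wz": 0},
  ],
)

```text
clock: 15.8
tcp_pos: [0.4688, -0.1275, 0.2701]
orientation: [0.0, 0.06, 0.998, 0.0]
contact_force: [-0.0, 0.3, -0.1]
grip_width: 0.001
finger_force: 0.0
```

```bash
python3 - <<'E'
from h import *
p,d,W=cloud("scene"); cv2.imwrite("pics/c8.png",cv2.resize(p[150:320,280:520],None,fx=3,fy=3))
Q=(W-hinge); a=Q@u; l=Q@np.array([-u[1],u[0],0]); Z=W[...,2]
m=(abs(l)<.011)&(a>-.1)&(a<-.03)&(Z>.045)
print(m.sum(),np.polyfit(a[m],Z[m],1),ctrl.observe()["contact_force"])
h=(abs(l)<.015)&(abs(a)<.04)&(Z>.12); print("handle top a",np.nanmedian(a[h]),np.nanmax(Z[h]))
E
```

```text
526 [-0.00490043  0.05835214] [ 0.38826066  0.43838804 -0.29405387]
handle top a -0.0018419987405521392 0.14133520980769787
```

View pics/c8.png

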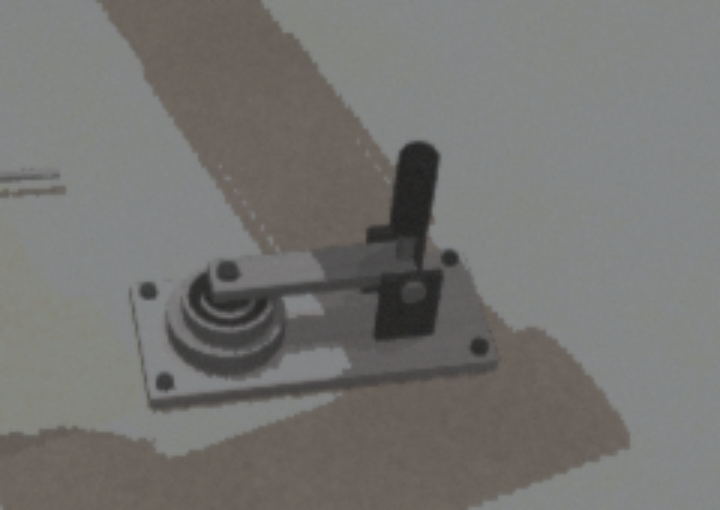

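The arm is level (slope about 0), its pad rests on the bearing at (230,285), and the handle is upright at (415,200). The robot is clear, so I hand in.

```bash
python3 -c "
from h import *
print(ctrl.close_job())"
```

```text
the job is handed in; nothing more can be done
None
```

The 52 mm bearing lies flat on the seat, about 2 mm off centre, with the hold-down arm level and its pad resting on it; the job was handed in at about 16 s with the robot clear.

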